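# Level the calibration stage and set the motion sensor on it

### The arm

A 7-joint arm with a two-finger parallel gripper is mounted at the origin on the work surface. World frame = base frame: x ahead of the robot, y to its left, z up, the work surface at z = 0. Lengths are in m, angles in degrees, forces in N, time in s.
With the tool pointing down it reaches from about 0.4 to 0.9 m from the base axis. Payload 5.5 kg.
Tool frame: the origin (TCP) lies at the very end of the fingers, on their centre line; the grasp point (between the pads) lies behind it (manip.grip_depth is the z of the grasp point in the tool frame, in m); z points along the fingers, y is the line along which they close (so a half turn about z gives the same grasp; the last joint's range is limited). The gripper opens to 92 mm and grips with 3 to 60 N. Pads are 19 mm wide; open, the fingers measure 130 mm over their backs; the gripper's body (75 mm by 190 mm) begins 47 mm behind the grasp point.
Start: joints at [90.711, 28.699, -24.465, 88.831, 12.651, 65.22, -12.049], TCP at [0.161, -0.63, 0.227] pointing down, gripper open.
Joint ranges: [-164.97, 164.97], [-17.58, 116.51], [-87.97, 89.64], [11.32, 138.91], [-80.73, 260.73], [10.89, 115.49], [-147.41, 147.41]. Speed limits (degrees/s): [147.25, 147.25, 180, 180, 180, 180, 180].

### API

Orientations are given as [roll, pitch, yaw] about the fixed x, y, z axes, in that order (R = Rz(yaw) Ry(pitch) Rx(roll)).
In Python, from cell import status, optics, job, manip gives the robot as it stands.
- The arm moves only by the tool servo_tool, never from a script. Its argument "series" is a list of rows, each a list of 7 numbers: the shift along the world's x, y, z in units of 40 mm (1.0 is 40 mm), then the turn, a rotation vector about the world's x, y, z in units of 8 degrees (1.0 is 8 degrees), then the closure, from -1 (fully open) to 1 (shut). A call has 1 to 12 rows; each row shifts and turns the commanded pose from where the row before left it; what a row does not reach is not made up. A row lasts 1/10 s, in which the tool goes at most 50 mm and 8.59 degrees, less where a joint would pass 70% of its speed; a pose out of reach is approached as far as the arm can. A call is refused whole if a number of a shift passes 1 or a number of a turn 1, either way. A call with a gripper value outside its range is refused whole. The fingers move at their own pace and stop on an object; "newtons" is the grip in N (left out, the last holds). Time passes only in rows, so rows that do not move let the fingers close. It gives the time, the measured TCP pose, the force, the opening and the grip force at its end, in the units of the state.
- status.get_obs(): the state, without advancing time (a new reading comes with each control period).
- optics.get_image(name): name is "scene" or "top" or "wrist"; returns (picture, depth): 420x560x3 uint8, red, green, blue; 420x560 float32, m along the optical axis (not along the pixel's ray), 0 where there is no reading.
- optics.calibration(name): a dict with "mtx" (3x3 intrinsics, pixels), "R" (3x3) and "t" (3): a world point X has camera coordinates R X + t. Camera axes: x right, y down, z forward; pixel columns grow to the right and rows downward; lengths in m; the calibration is good to about 2 mm. A picture is of the moment at which its call begins: read the wrist's pose just before it. calibration takes no time and is no camera call; for the wrist camera it gives the pose at the moment of the call.
- job.close_job(): hands the job in; it is judged then, once.
The state is a dict: "t": time; "joint_positions": joint angles; "joint_vel": joint speeds; "joint_torque": joint torques, N m; "position": TCP position; "ee_rot": TCP orientation; "contact_force": force on the tool from outside, world axes, zero at the start; "moment": the same for the moment, N m; "finger_gap": finger opening in m; "finger_force": force on a finger pad.
Only numpy, scipy, OpenCV 4.12 (cv2) and the standard library are available. Lean on these libraries where they do the work, as an engineer would, in place of code of your own. Each camera call takes 0.05 s, during which the arm holds its last target. There are 200 camera calls.

### The job

Turn the two black knobs of the levelling stage until its aluminium plate is level to within half a degree. Then pick up the motion sensor, holding it lightly because it is delicate, and set it down softly on the engraved outline of the plate, square in the outline, with its round connector towards the knobs. Leave the plate level and the other things on the bench where they are.

Things in the scene. Friction and masses are not known exactly. Their poses are not given: they have to be found in the camera images.
- stage: Levelling stage, immovable: grey base 180 x 170 mm, 18 mm high, standing level. Origin on the bench under the base's centre; x points from the knobs towards the digital level, y left, z up. It carries the aluminium plate on a ball foot at (62, 0) mm, which never changes height, and on two upright lead screws with knobs at (-62, 58) mm and (-62, -58) mm, in its frame.
- plate: The stage's tilting aluminium plate, 170 x 160 x 8 mm, top 50 mm above the bench when level. Origin at the centre of its underside; x, y along the stage's when level, z its normal. It tilts on the ball foot as the two screws raise or lower it; at the start it leans by 0.8 to 3.6 degrees. A black digital level 22 x 62 x 12 mm is fixed on it along its far edge, away from the knobs.
- knob_left_grip (a point): Left (stage +y) knob of a lead screw: black fluted cylinder, diameter 38 mm, from 78 to 104 mm above the bench, axis vertical; the point: on the axis, 92 mm up. Clockwise seen from above raises the plate at that screw, anticlockwise lowers it, 8 mm per turn (1.27 mm per rad). Stiff (0.06 N m), stays where left; does not rise. Starts within 2.8 rad of level, either way.
- knob_right_grip (a point): The same on the right (the stage's -y side), 116 mm from the left one: same shape, direction of turning, lead and stiffness. At the start it is 1.6 to 2.8 rad too far clockwise, so the plate is too high there. It may lean up to 2 degrees with the plate. Both knobs have end stops 5 rad from their level setting.
- spot (a point): Centre of the engraved rectangular outline (81 x 49 mm, long side along the plate's x) on the top face of the plate, 10 mm from the plate's centre towards the digital level; its axes are those of the plate. It lies 72 mm from the line through the two knobs.
- sensor: Motion sensor, loose, 130 to 210 g: a grey die-cast box 54 x 44 mm on an aluminium footplate 76 x 44 x 4 mm, 31 mm tall with a lid to 32.5 mm. Origin at the centre of its underside; x along its long side, z up; the round connector is on its -x end. To be gripped across the 44 mm width (its y), the sides are flat from 4 to 31 mm height.
- plug (a point): Tip of the sensor's round steel connector (14 mm diameter), 41 mm from the sensor's centre towards its -x, 18 mm above its underside.
- wheel: Bystander: rover wheel with a knobby black tyre lying flat, diameter 118 mm, 55 mm tall. Origin at the centre of its underside.
- spool: Bystander: metal spool of solder standing upright, diameter 60 mm, 45 mm tall. Origin at the centre of its underside.
- screwdriver: Bystander: screwdriver 190 mm long with a black handle 26 mm thick, lying flat. Origin under the middle of its length.
- wrench: Bystander: steel wrench 160 mm long, 8 mm thick, lying flat. Origin under the middle of its length.
- multimeter: Bystander: hand multimeter 150 x 75 mm, 48 mm tall over its dial, lying flat. Origin at the centre of its underside.
- board: Bystander: small circuit board 69 x 54 mm, 16 mm tall over its sockets, lying flat. Origin at the centre of its underside.
Things that resemble listed ones, but are neither listed nor needed, are in the scene too. What is shaped like the sensor but blue or turquoise is not meant.

How it is judged (in metres and radians):
On the way:
1. the plate is level within 0.6 degrees while the sensor is still off the plate (angle between plate's own z axis and vertical below 0.0105 rad and horizontal distance between sensor and spot above 0.1 m), for 0.4 s.
At the end, for the whole second after the job is handed in: The plate is level within 0.6 degrees; the sensor stands flat and still on it, its centre within 10 mm (along and across) of the centre of the engraved outline, square to it within 7 degrees, connector towards the knobs (angle between plate's own z axis and vertical below 0.0105 rad and x of sensor in the frame of spot between -0.01 and 0.01 m and y of sensor in the frame of spot between -0.01 and 0.01 m and z of sensor in the frame of spot between -0.003 and 0.003 m and angle between the x axis of sensor and the x axis of plate, either way round below 0.12 rad and angle between the z axis of sensor and the z axis of plate, either way round below 0.05 rad and x of plug in the frame of spot below -0.025 m and linear speed of sensor below 0.01 m/s); the robot touches nothing.
It fails at once if the sensor is squeezed with more than 30 N on each finger pad (60 N together) (contact force between the fingers and sensor above 60 N).
It fails at once if the sensor is dropped, knocked or pressed on the stage's plate with more than 25 N (contact force between sensor and plate above 25 N).
It fails at once if the sensor is let fall (faster than 0.45 m/s with no finger touching it, a drop of about 10 mm) (contact force between the fingers and sensor below 0.05 N and linear speed of sensor above 0.45 m/s).
It fails at once if a bystander (wheel, spool, screwdriver, wrench, multimeter, circuit board) is moved more than 20 mm (distance of any of wheel, spool, screwdriver, wrench, multimeter, board from where it was at the start of the episode above 0.02 m).
It also fails if it takes over 72 s, if anything falls off the work surface, if the arm or the gripper's body presses on something with over 40 N, if the wrist force passes 120 N, or if a joint passes its speed limit or range.

## Working session

There is one attempt and no reset: what is moved stays moved. The work goes in short steps, Python scripts to look and compute and a tool call to move; the robot and the scene stay as the last step left them, time stands still between calls to the robot, and variables do not carry over. Pictures are saved under pics/ and viewed, at most 10 in all, crops included, and the job is handed in when it is done.

Besides the shell and the picture viewer there is one more tool, called after "Call:" as name(argument=value, ...) on one line, values as JSON. servo_tool: Moves the arm, as the interface text tells. Its arguments: {"type":"object","properties":{"series":{"type":"array"},"newtons":{"type":"number"}},"required":["series"]}

```bash
ls; mkdir -p pics; python3 - <<'E'
from cell import status, optics, job, manip
import cv2, numpy as np
print(status.get_obs()); print([ (a,getattr(manip,a)) for a in dir(manip) if not a.startswith('_')])
for n in ("scene","top"):
    im,d=optics.get_image(n); np.savez(f"pics/{n}0.npz",im=im,d=d)
    cv2.imwrite(f"pics/{n}0.png",im[:,:,::-1])
    c=optics.calibration(n); print(n,c)
E
```

```text
pics
{'t': 0.0, 'joint_positions': array([ 90.70985095,  28.75352892, -24.4532451 ,  88.89136988,
        12.65121106,  65.22150449, -12.04795612]), 'joint_vel': array([-0.08822408,  0.10978599,  0.11173971,  0.03981395,  0.01755177,
       -0.03825492, -0.07522621]), 'joint_torque': array([ 9.60630291e-05, -5.66596019e+01, -5.81635237e+00, -2.79111975e+01,
       -6.86679035e-02,  3.10283597e-02,  2.08438478e-04]), 'position': array([ 0.16109901, -0.62898578,  0.22568202]), 'ee_rot': array([-1.79887191e+02, -3.07978588e-03,  1.43749003e+01]), 'contact_force': array([-0.83538262,  0.56953169,  0.30884278]), 'moment': array([-0.03745059, -0.0423046 , -0.0108629 ]), 'finger_force': 0.0, 'finger_gap': 0.09223608815687959}
[('PlanningError', <class 'cell.PlanningError'>), ('grip_depth', -0.0188)]
scene {'mtx': array([[543.39872155,   0.        , 278.76260005],
       [  0.        , 543.39872155, 199.09405698],
       [  0.        ,   0.        ,   1.        ]]), 'R': array([[ 0.50231197,  0.86466561, -0.00600539],
       [ 0.72980071, -0.4276691 , -0.5333761 ],
       [-0.46376029,  0.26353846, -0.84585689]]), 't': array([-0.25651231, -0.38892566,  1.81449365])}
top {'mtx': array([[501.89957694,   0.        , 290.0924202 ],
       [  0.        , 501.89957694, 210.2035086 ],
       [  0.        ,   0.        ,   1.        ]]), 'R': array([[-0.01189744, -0.99981302,  0.01524367],
       [-0.99604923,  0.01050823, -0.08817886],
       [ 0.08800219, -0.01623255, -0.99598801]]), 't': array([-0.01865713,  0.55156872,  1.31611105])}
```

View pics/scene0.png

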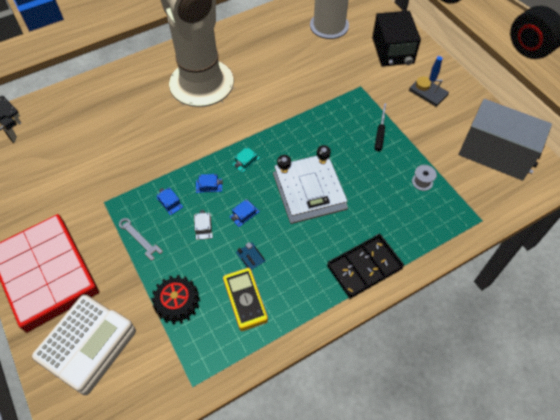

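View pics/top0.png

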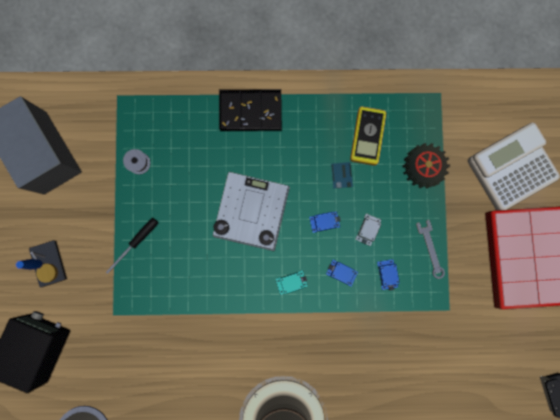

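Scene and top views: the stage is at top-view (250,210), with black knobs at (222,227) and (267,238) and the digital level at (257,184). There are several sensor-shaped things: the grey one at (369,230), blue at (325,221), (342,272) and (389,274), turquoise at (292,282). Only the grey one fits "grey die-cast box". I'll measure it and confirm in a crop.

```bash
cat > h.py <<'E'
import numpy as np, cv2
from cell import status, optics
def grab(n,tag):
    c=optics.calibration(n); im,d=optics.get_image(n)
    np.savez(f"pics/{tag}.npz",im=im,d=d,**c); cv2.imwrite(f"pics/{tag}.png",im[:,:,::-1]); return im,d,c
def ray(c,uv,z):   # pixels -> world points on the plane of height z
    uv=np.atleast_2d(uv).astype(float); K=np.linalg.inv(c["mtx"])
    dr=(np.c_[uv,np.ones(len(uv))]@K.T)@c["R"]; o=-c["R"].T@c["t"]
    return o+dr*((z-o[2])/dr[:,2])[:,None]
def cloud(c,d):
    v,u=np.mgrid[:d.shape[0],:d.shape[1]]; p=np.stack([u,v,np.ones_like(u)],-1)@np.linalg.inv(c["mtx"]).T*d[...,None]
    return (p-c["t"])@c["R"]
E
python3 - <<'E'
from h import *
z=np.load("pics/top0.npz"); im,d=z["im"],z["d"]; c=optics.calibration("top"); P=cloud(c,d)
print("bench z",P[300:310,200:210,2].mean())
hsv=cv2.cvtColor(im,cv2.COLOR_RGB2HSV)
# knobs
roi=np.zeros(d.shape,bool); roi[165:260,205:295]=1
k=((hsv[...,2]<60)&roi).astype(np.uint8)
n,l,s,cen=cv2.connectedComponentsWithStats(k)
for i in range(1,n):
    if s[i,4]>20: print(s[i],cen[i],ray(c,cen[i],.104),np.median(P[l==i],0))
# plate plane
m=roi&(P[...,2]>.035)&(P[...,2]<.07)&(hsv[...,1]<40)&(hsv[...,2]>120)
Q=P[m]
for _ in range(4):
    A=np.c_[Q[:,:2],np.ones(len(Q))]; w=np.linalg.lstsq(A,Q[:,2],rcond=None)[0]; r=Q[:,2]-A@w; Q=Q[abs(r)<2.5*r.std()+1e-6]
print("plate",len(Q),w,r.std(),np.degrees(np.arctan(np.hypot(*w[:2]))), Q.mean(0))
# sensor
roi[:]=0; roi[205:255,345:395]=1
m=(roi&(hsv[...,1]<60)&(hsv[...,2]>90)).astype(np.uint8)
n,l,s,cen=cv2.connectedComponentsWithStats(m); i=1+s[1:,4].argmax(); uv=np.argwhere(l==i)[:,::-1].astype(np.float32)
r=cv2.minAreaRect(ray(c,uv,.02)[:,:2].astype(np.float32)*1000); print("sensor",s[i],cen[i],ray(c,cen[i],.03),r, np.percentile(P[l==i][:,2],[5,50,95]))
cv2.imwrite("pics/crop1.png",np.hstack([cv2.resize(im[200:260,335:395,::-1],(400,400),interpolation=cv2.INTER_CUBIC),cv2.resize(im[165:255,205:295,::-1],(400,400),interpolation=cv2.INTER_CUBIC)]))
E
```

```text
bench z 0.0008875702212832623
[246 179   6   7  28] [248.85714286 182.07142857] [[0.61660315 0.07957849 0.104     ]] [0.62188478 0.08172411 0.06212373]
[214 221  15  13  96] [220.14583333 227.21875   ] [[0.50345685 0.15178037 0.104     ]] [0.50132347 0.15225703 0.10434064]
[260 231  13  13  79] [265.21518987 236.74683544] [[0.47838407 0.03939937 0.104     ]] [0.48030644 0.03997873 0.1043715 ]
plate 3208 [-0.01505389 -0.00146687  0.05966108] 0.0024692209659343332 0.8665431596606329 [0.5513358  0.07830027 0.05125225]
sensor [356 214  25  31 446] [368.93049327 229.08295964] [[ 0.49826118 -0.23369548  0.03      ]] ((497.7940368652344, -234.46542358398438), (46.90776062011719, 75.38359069824219), 66.44811248779297) [0.00224892 0.03088043 0.03649072]
```

View pics/crop1.png

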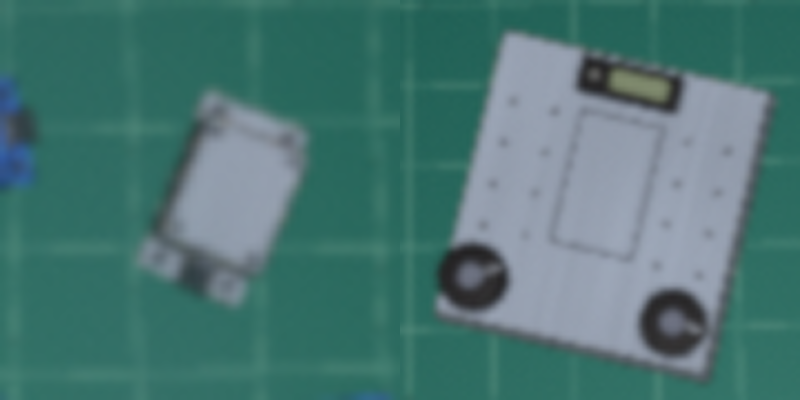

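The crop shows the grey sensor, confirmed by its colour. Its connector is at crop (195,278), the end pointing towards world -x/+y, so the sensor yaw is about -23°. Stage yaw is about -12.5°. The knobs at (0.503,0.152) and (0.478,0.039) are 115 mm apart, which fits the given 116 mm. Next I'll move over the stage.

Call:
servo_tool(series=[[0.4,0.9,0.25,0,0,0,-1],[0.4,0.9,0.25,0,0,0,-1],[0.4,0.9,0.25,0,0,0,-1],[0.4,0.9,0.25,0,0,0,-1],[0.4,0.9,0.25,0,0,0,-1],[0.4,0.9,0.25,0,0,0,-1],[0.4,0.9,0.25,0,0,0,-1],[0.4,0.9,0.25,0,0,0,-1],[0.4,0.9,0.25,0,0,0,-1],[0.4,0.9,0.25,0,0,0,-1]])

```text
t: 1.1
position: [0.3215, -0.2679, 0.3268]
ee_rot: [-180.0, 0.0, 14.4]
contact_force: [1.0, 0.7, 0.7]
finger_gap: 0.0918
finger_force: 0.0
```

Call:
servo_tool(series=[[0.4,0.9,0,0,0,0,-1],[0.4,0.9,0,0,0,0,-1],[0.4,0.9,0,0,0,0,-1],[0.4,0.9,0,0,0,0,-1],[0.4,0.9,0,0,0,0,-1],[0.4,0.9,0,0,0,0,-1],[0.4,0.9,0,0,0,0,-1],[0.4,0.9,0,0,0,0,-1],[0.4,0.9,0,0,0,0,-1],[0.4,0.9,0,0,0,0,-1],[0,0,0,0,0,0,-1],[0,0,0,0,0,0,-1]])

```text
t: 2.3
position: [0.4808, 0.0917, 0.3262]
ee_rot: [-179.9, 0.1, 14.6]
contact_force: [0.7, -0.9, -1.1]
finger_gap: 0.0918
finger_force: 0.0
```

```bash
python3 - <<'E'
from h import *
o=status.get_obs(); print(o["t"],o["joint_positions"].round(1),o["position"],o["ee_rot"])
im,d,c=grab("wrist","w1"); P=cloud(c,d); print(-c["R"].T@c["t"], c["R"][2])
E
```

```text
2.3 [  44.    13.4  -66.3  103.    12.8   72.  -101.1] [0.48083276 0.09173834 0.32620381] [-1.79918077e+02  6.83690565e-02  1.45904248e+01]
[0.54908833 0.10872253 0.48330322] [-0.25023672 -0.06385722 -0.96607652]
```

View pics/w1.png

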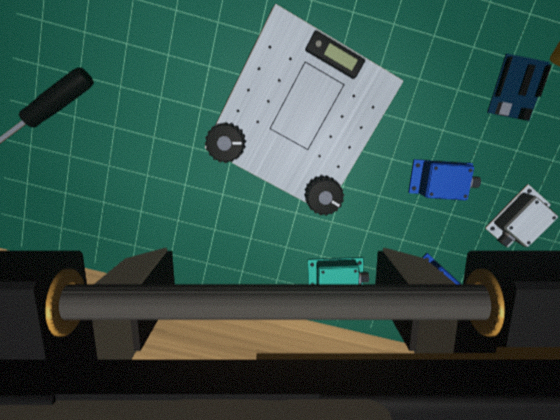

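The wrist view shows the stage clearly: knobs at (225,143) and (324,196), outline centre about (307,106), level at (335,54). The grey sensor is at (525,217) with its connector at (503,240). Now I'll measure tilt and knobs from here.

```bash
cat >> h.py <<'E'
def plane(Q):
    for _ in range(6):
        m=Q[:,:2].mean(0); A=np.c_[Q[:,:2]-m,np.ones(len(Q))]; w=np.linalg.lstsq(A,Q[:,2],rcond=None)[0]; r=Q[:,2]-A@w; Q=Q[abs(r)<2.5*r.std()+1e-6]
    return w,m,r.std(),len(Q)
def tilt(c,im,d,kl,kr,vis=False):
    P=cloud(c,d); hsv=cv2.cvtColor(im,cv2.COLOR_RGB2HSV); y=(kl-kr)/np.linalg.norm(kl-kr); x=np.array([y[1],-y[0]])
    S=(kl+kr)/2+62*.001*x; L=(P[...,:2]-S)@np.c_[x,y]      # stage coordinates
    ok=(d>0)&(hsv[...,1]<45)&(hsv[...,2]>110)
    m=ok&(L[...,0]>-.035)&(L[...,0]<.05)&(abs(L[...,1])<.07)&(P[...,2]>.03)&(P[...,2]<.07)
    Q=np.c_[L[m],P[m][:,2]]; w,mm,s,n=plane(Q)
    g=(d>0)&(abs(L[...,0])<.3)&(abs(L[...,1])<.3)&(hsv[...,0]>70)&(hsv[...,0]<95)&(hsv[...,1]>120)&(abs(P[...,2])<.012)
    b,_,sb,nb=plane(np.c_[L[g],P[g][:,2]])
    h=lambda a:w[2]+w[:2]@(np.array(a)-mm)
    print("stage yaw",np.degrees(np.arctan2(x[1],x[0])),"centre",S,"plate n",n,"sd",s,"slopes deg",np.degrees(w[:2]),"foot h",h((.062,0)),"L,R h",h((-.062,.058)),h((-.062,-.058)))
    print("bench slopes deg",np.degrees(b[:2]),"z",b[2],"n",nb, "rel",np.degrees(w[:2]-b[:2]))
    G=w[:2]; print("knob rad to turn (+ = ccw lowers) L,R", ((-.124*G[0]+.058*G[1])/.00127324, (-.124*G[0]-.058*G[1])/.00127324))
    return S,x,y
E
python3 - <<'E'
from h import *
z=np.load("pics/w1.npz"); im,d=z["im"],z["d"]; c={k:z[k] for k in("mtx","R","t")}
P=cloud(c,d); hsv=cv2.cvtColor(im,cv2.COLOR_RGB2HSV)
k=(d>0)&(hsv[...,2]<90)&(P[...,2]>.07)&(P[...,2]<.12); k[230:]=0
n,l,s,cen=cv2.connectedComponentsWithStats(k.astype(np.uint8)); K=[]
for i in range(1,n):
    if s[i,4]>300:
        top=P[(l==i)&(abs(P[...,2]-.104)<.006)]; (a,b),r=cv2.minEnclosingCircle((top[:,:2]*1000).astype(np.float32))
        uv=np.argwhere(l==i)[:,::-1].astype(np.float32); (cu,cv_),cr=cv2.minEnclosingCircle(uv)
        print(s[i],"circle mm",a,b,r,"px",cu,cv_,cr,ray(c,[cu,cv_],.104),"z",np.median(top[:,2])); K.append(np.array([a,b])/1000)
K.sort(key=lambda q:-q[1]); tilt(c,im,d,*K)
z=np.load("pics/top0.npz"); print("TOP"); tilt(optics.calibration("top"),z["im"],z["d"],*K)
z=np.load("pics/scene0.npz"); print("SCENE"); tilt(optics.calibration("scene"),z["im"],z["d"],*K)
E
```

```text
[ 205  123   41   40 1022] circle mm 508.34063720703125 150.77252197265625 19.97132110595703 px 224.65652465820312 141.60435485839844 20.439943313598633 [[0.50930647 0.15017295 0.104     ]] z 0.10294092401427238
[305 175  39  40 994] circle mm 480.3426208496094 37.71185302734375 20.219371795654297 px 323.5 195.0 20.18053436279297 [[0.4820756  0.03957996 0.104     ]] z 0.10291772055684925
stage yaw -13.908752458998222 centre [0.55452377 0.07933886] plate n 9733 sd 0.0007920340073803864 slopes deg [-0.77055766 -0.3435093 ] foot h 0.049145132153174495 L,R h 0.050465048044508194 0.05116051077412933
bench slopes deg [0.01675505 0.00696618] z -0.00010405004795981323 n 98899 rel [-0.78731271 -0.35047549]
knob rad to turn (+ = ccw lowers) L,R (np.float64(1.036659146220431), np.float64(1.5828741014693475))
TOP
stage yaw -13.908752458998222 centre [0.55452377 0.07933886] plate n 1692 sd 0.0025320670782842257 slopes deg [-0.85152758 -0.18164692] foot h 0.05030710003499009 L,R h 0.05196610354240447 0.05233386261393156
bench slopes deg [-0.0037282   0.01594431] z 0.0011880280609179522 n 34866 rel [-0.84779939 -0.19759122]
knob rad to turn (+ = ccw lowers) L,R (np.float64(1.3029778418949913), np.float64(1.591815037967288))
SCENE
stage yaw -13.908752458998222 centre [0.55452377 0.07933886] plate n 1209 sd 0.00253784199800168 slopes deg [-0.68268056 -0.37847987] foot h 0.050112191848074056 L,R h 0.05120652301350267 0.05197278652676772
bench slopes deg [ 0.02078268 -0.04161218] z 0.0008537489079738828 n 24669 rel [-0.70346324 -0.3368677 ]
knob rad to turn (+ = ccw lowers) L,R (np.float64(0.8594853801550465), np.float64(1.4613071209620037))
```

The three views agree: the right knob needs about +1.6 rad anticlockwise and the left about +1.05. I'll take the right knob first.

Call:
servo_tool(series=[[0,-0.66,-0.7,0,0,0,-1],[0,-0.66,-0.9,0,0,0,-1],[0,0,-0.9,0,0,0,-1],[0,0,-0.9,0,0,0,-1],[0,0,-0.9,0,0,0,-1],[0,0,-0.9,0,0,0,-1],[0,0,-0.6,0,0,0,-1],[0,0,-0.5,0,0,0,-1],[0,0,0,0,0,0,-1]], newtons=25)

```text
t: 3.25
position: [0.4789, 0.0348, 0.0727]
ee_rot: [180.0, 0.3, 14.2]
contact_force: [-0.7, -0.3, -0.4]
finger_gap: 0.0919
finger_force: 0.0
```

Call:
servo_tool(series=[[0,0,0,0,0,0,1],[0,0,0,0,0,0,1],[0,0,0,0,0,0,1],[0,0,0,0,0,0,1],[0,0,0,0,0,0,1],[0,0,0,0,0,0,1],[0,0,0,0,0,0,1]])

```text
t: 3.95
position: [0.4814, 0.0376, 0.0748]
ee_rot: [180.0, -0.0, 14.4]
contact_force: [0.3, -0.2, -0.2]
finger_gap: 0.0403
finger_force: 0.0
```

Call:
servo_tool(series=[[0,0,0,0,0,0,1],[0,0,0,0,0,0,1],[0,0,0,0,0,0,1]])

```text
t: 4.25
position: [0.4812, 0.0379, 0.0747]
ee_rot: [-180.0, 0.0, 14.4]
contact_force: [-1.9, 1.5, 0.6]
finger_gap: 0.0374
finger_force: 25.0
```

Gripped, gap 37 mm. Turning +92°.

Call:
servo_tool(series=[[0,0,0,0,0,1,1],[0,0,0,0,0,1,1],[0,0,0,0,0,1,1],[0,0,0,0,0,1,1],[0,0,0,0,0,1,1],[0,0,0,0,0,1,1],[0,0,0,0,0,1,1],[0,0,0,0,0,1,1],[0,0,0,0,0,1,1],[0,0,0,0,0,1,1],[0,0,0,0,0,1,1],[0,0,0,0,0,0.5,1]])

```text
t: 5.45
position: [0.478, 0.0387, 0.0743]
ee_rot: [-179.7, -0.1, 106.7]
contact_force: [-10.9, 3.1, 9.3]
finger_gap: 0.0378
finger_force: 25.0
```

Call:
servo_tool(series=[[0,0,0,0,0,0,1],[0,0,0,0,0,0,1]])

```text
t: 5.65
position: [0.478, 0.0389, 0.0743]
ee_rot: [-179.7, -0.1, 106.5]
contact_force: [-9.8, 2.7, 7.6]
finger_gap: 0.0378
finger_force: 25.0
```

Call:
servo_tool(series=[[0,0,0,0,0,0,-1],[0,0,0,0,0,0,-1],[0,0,0,0,0,0,-1],[0,0,0,0,0,0,-1],[0,0,0.7,0,0,0,-1],[0,0,0.7,0,0,0,-1],[0.17,0.7,0,0,0,0,-1],[0.17,0.7,0,0,0,0,-1],[0.17,0.7,0,0,0,0,-1],[0.17,0.7,0,0,0,0,-1],[0,0,0,0,0,0,-1]])

```text
t: 6.75
position: [0.5091, 0.1543, 0.1317]
ee_rot: [179.8, -0.2, 106.6]
contact_force: [0.4, 0.2, 0.4]
finger_gap: 0.0915
finger_force: 0.0
```

Call:
servo_tool(series=[[0,0,-0.7,0,0,0,-1],[0,0,-0.7,0,0,0,-1],[0,0,0,0,0,0,1],[0,0,0,0,0,0,1],[0,0,0,0,0,0,1],[0,0,0,0,0,0,1],[0,0,0,0,0,0,1],[0,0,0,0,0,0,1],[0,0,0,0,0,0,1],[0,0,0,0,0,0,1],[0,0,0,0,0,0,1]])

```text
t: 7.85
position: [0.5072, 0.149, 0.0748]
ee_rot: [-179.8, 0.1, 106.4]
contact_force: [-3.8, -2.2, 5.8]
finger_gap: 0.0377
finger_force: 25.0
```

Call:
servo_tool(series=[[0,0,0,0,0,1,1],[0,0,0,0,0,1,1],[0,0,0,0,0,1,1],[0,0,0,0,0,1,1],[0,0,0,0,0,1,1],[0,0,0,0,0,1,1],[0,0,0,0,0,1,1],[0,0,0,0,0,0.6,1],[0,0,0,0,0,0,1]])

```text
t: 8.75
position: [0.5086, 0.1505, 0.0749]
ee_rot: [179.9, -0.0, 167.2]
contact_force: [0.2, 2.8, 0.0]
finger_gap: 0.0377
finger_force: 25.0
```

Call:
servo_tool(series=[[0,0,0,0,0,0,-1],[0,0,0,0,0,0,-1],[0,0,0,0,0,0,-1],[0,0,0,0,0,0,-1],[0,0,1,0,0,0,-1],[0,-0.5,1,0,0,0,-1],[0,-0.5,1,0,0,0,-1],[0,-0.5,1,0,0,0,-1],[0.6,-0.5,1,0,0,0,-1],[0.6,-0.5,1,0,0,0,-1],[0,0,0,0,0,0,-1],[0,0,0,0,0,0,-1]])

```text
t: 9.95
position: [0.5563, 0.0497, 0.3141]
ee_rot: [180.0, 0.1, 167.0]
contact_force: [-1.0, 1.1, -0.7]
finger_gap: 0.0918
finger_force: 0.0
```

```bash
cat > meas.py <<'E'
import sys; from h import *
o=status.get_obs(); print(o["t"],o["joint_positions"].round(1),o["position"],o["ee_rot"])
im,d,c=grab("wrist",sys.argv[1]); P=cloud(c,d); hsv=cv2.cvtColor(im,cv2.COLOR_RGB2HSV)
k=(d>0)&(hsv[...,2]<90)&(abs(P[...,2]-.103)<.01); k[240:]=0
n,l,s,cen=cv2.connectedComponentsWithStats(k.astype(np.uint8)); K=[]
for i in range(1,n):
    if s[i,4]>300:
        (a,b),r=cv2.minEnclosingCircle((P[l==i][:,:2]*1000).astype(np.float32)); print("knob",s[i],a,b,r); K.append(np.array([a,b])/1000)
K.sort(key=lambda q:-q[1]); K=[q for q in K if .45<q[0]<.54 and 0<q[1]<.2]
if len(K)<2: K=[np.array([.5080,.1507]),np.array([.4803,.0382])]
tilt(c,im,d,*K)
E
python3 meas.py w2; python3 - <<'E'
from h import *
K=[np.array([.5080,.1507]),np.array([.4803,.0382])]
for n in("top","scene"): im,d,c=grab(n,n+"1"); tilt(c,im,d,*K)
E
```

```text
9.95 [ 49.   39.2 -86.   95.2  39.4  83.4  35.8] [0.55628143 0.04975    0.31409442] [1.79990971e+02 6.61788541e-02 1.67044099e+02]
knob [ 224   86   42   43 1073] 479.5782775878906 38.07142639160156 19.77350425720215
knob [ 344   88   44   44 1180] 507.51971435546875 150.57582092285156 20.133949279785156
stage yaw -13.947697490031366 centre [0.553721   0.07937939] plate n 9013 sd 0.0007730175282774183 slopes deg [ 0.04517128 -0.02339707] foot h 0.04915838562216186 L,R h 0.04903694092350966 0.04908431020673422
bench slopes deg [0.01078662 0.00572571] z -7.696265287230185e-05 n 98464 rel [ 0.03438466 -0.02912278]
knob rad to turn (+ = ccw lowers) L,R (np.float64(-0.09538240917046444), np.float64(-0.05817867442716371))
stage yaw -13.832344757459682 centre [0.55435197 0.07962694] plate n 204 sd 0.0026028577300439754 slopes deg [-1.28391537  1.39692576] foot h 0.04714661407760004 L,R h 0.05133936967568274 0.04851117903018727
bench slopes deg [0.004141  0.0098083] z 0.0012110326822559244 n 25162 rel [-1.28805638  1.38711746]
knob rad to turn (+ = ccw lowers) L,R (np.float64(3.292981368856379), np.float64(1.0717264243875686))
stage yaw -13.832344757459682 centre [0.55435197 0.07962694] plate n 1221 sd 0.002754129483046778 slopes deg [ 0.52024697 -0.03982763] foot h 0.05054589529807025 L,R h 0.04937965536516276 0.04946028965792027
bench slopes deg [ 0.03855866 -0.04035134] z 0.0008491279028345053 n 24125 rel [0.4816883  0.00052371]
knob rad to turn (+ = ccw lowers) L,R (np.float64(-0.915962373870984), np.float64(-0.8526323710769228))
```

View pics/w2.png

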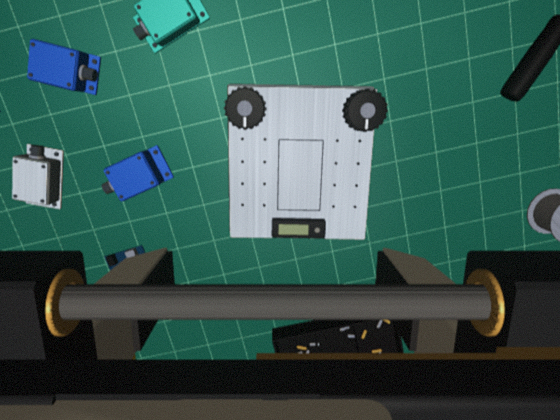

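The wrist view shows the plate level to about 0.05°. Both knob pointers, at (245,120) and (367,122), now point straight at the level. Scene depth reads 0.5°, but it is much noisier and the arm partly blocks it, so I'll recheck later. Next is a closer look at the grey sensor.

Call:
servo_tool(series=[[-0.18,-0.9,-0.2,0,0,-0.2,-1],[-0.18,-0.9,-0.2,0,0,-0.2,-1],[-0.18,-0.9,-0.2,0,0,-0.2,-1],[-0.18,-0.9,-0.2,0,0,-0.2,-1],[-0.18,-0.9,-0.2,0,0,-0.2,-1],[-0.18,-0.9,-0.2,0,0,-0.2,-1],[-0.18,-0.9,-0.2,0,0,0,-1],[-0.18,-0.9,-0.2,0,0,0,-1],[0,0,0,0,0,0,-1],[0,0,0,0,0,0,-1]])

```text
t: 11.1
position: [0.4972, -0.2375, 0.2482]
ee_rot: [179.9, -0.1, 157.5]
contact_force: [0.1, 0.9, -0.5]
finger_gap: 0.0915
finger_force: 0.0
```

```bash
python3 - <<'E'
from h import *
o=status.get_obs(); print(o["t"],o["joint_positions"].round(1),o["position"],o["ee_rot"])
im,d,c=grab("wrist","w3"); P=cloud(c,d); hsv=cv2.cvtColor(im,cv2.COLOR_RGB2HSV)
near=(d>0)&(np.hypot(P[...,0]-.498,P[...,1]+.235)<.06)&(P[...,2]<.045)
def rect(m,t,zz=None):
    n,l,s,cen=cv2.connectedComponentsWithStats(m.astype(np.uint8)); i=1+s[1:,4].argmax(); m=l==i
    q=P[m][:,:2] if zz is None else ray(c,np.argwhere(m)[:,::-1],zz)[:,:2]
    print(t,s[i],cv2.minAreaRect((q*1000).astype(np.float32)),np.median(P[m][:,2]))
nb=(hsv[...,1]<70)&(hsv[...,2]>60)
rect(near&nb&(abs(P[...,2]-.032)<.004),"top",.0315); rect(near&nb&(abs(P[...,2]-.032)<.004),"top depth")
rect(near&nb,"all depth"); rect(near&(P[...,2]>.0025),"all high")
s=near&(P[...,2]>.0025)&(P[...,2]<.008); rect(s,"foot",.004)
# spot from w2
z=np.load("pics/w2.npz"); im2,d2=z["im"],z["d"]; c2={k:z[k] for k in("mtx","R","t")}
g=cv2.cvtColor(im2,cv2.COLOR_RGB2GRAY); e=cv2.morphologyEx(g,cv2.MORPH_BLACKHAT,np.ones((7,7)))[125:220,262:336]>18
n,l,s,_=cv2.connectedComponentsWithStats(e.astype(np.uint8),connectivity=8); i=1+s[1:,4].argmax(); q=np.argwhere(l==i)[:,::-1]+[262,125]
print("outline",s[i],cv2.minAreaRect((ray(c2,q,.05)[:,:2]*1000).astype(np.float32)),cv2.minAreaRect((ray(c2,q,.0492)[:,:2]*1000).astype(np.float32)))
E
```

```text
11.1 [ 79.1  42.9 -84.1 100.8  43.7  78.2  53.5] [ 0.4971807  -0.23751285  0.24815045] [ 1.79924674e+02 -1.49151287e-01  1.57530226e+02]
top [ 256  159   44   52 2159] ((500.5070495605469, -235.36233520507812), (42.774234771728516, 52.45741271972656), 66.83958435058594) 0.03151248479916674
top depth [ 256  159   44   52 2159] ((501.0032653808594, -235.5590362548828), (43.15078353881836, 52.86088943481445), 66.78156280517578) 0.03151248479916674
all depth [ 256  145   44   71 2922] ((500.9136962890625, -235.8623046875), (44.747291564941406, 79.93497467041016), 66.4961166381836) 0.031065531043992893
all high [ 256  144   44   71 2877] ((499.5925598144531, -234.77569580078125), (43.64591598510742, 78.53984069824219), 66.88481903076172) 0.031102272975615266
foot [257 210  39   5 136] ((532.7521362304688, -249.77198791503906), (42.0367546081543, 4.566742420196533), 67.53925323486328) 0.0034309316877897287
outline [ 14  13  48  74 544] ((563.7346801757812, 76.93990325927734), (51.92789077758789, 83.12486267089844), 76.31555938720703) ((563.874755859375, 76.96258544921875), (52.026519775390625, 83.28276062011719), 76.3155517578125)
```

View pics/w3.png

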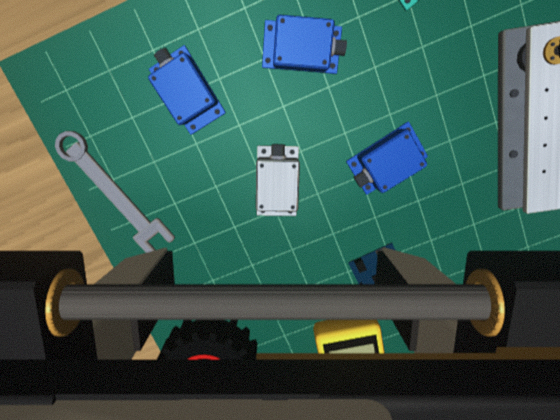

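The close view shows the grey sensor at (278,180) with its connector up at (278,150). Its centre is (0.5005,-0.2353) with yaw -23.2°, and its size checks at 53 x 43 for the box. The outline centre is (0.5637,0.0769) with yaw -13.7°. I'll descend with the fingers partly closed to stay clear of the blue one at (390,158).

Call:
servo_tool(series=[[0.06,0.06,-0.9,0,0,-0.08,-0.4],[0,0,-0.9,0,0,0,-0.4],[0,0,-0.9,0,0,0,-0.4],[0,0,-0.9,0,0,0,-0.4],[0,0,-0.5,0,0,0,-0.4],[0,0,0,0,0,0,-0.4],[0,0,0,0,0,0,-0.4]], newtons=10)

```text
t: 11.85
position: [0.5016, -0.2343, 0.0866]
ee_rot: [180.0, 0.1, 157.0]
contact_force: [-0.2, -0.5, -0.0]
finger_gap: 0.0644
finger_force: 0.0
```

Call:
servo_tool(series=[[-0.02,-0.02,-0.8,0,0,0,-0.4],[0,0,-0.7,0,0,0,-0.4],[0,0,-0.4,0,0,0,-0.4],[0,0,-0.1,0,0,0,-0.4],[0,0,0,0,0,0,-0.15],[0,0,0,0,0,0,-0.08],[0,0,0,0,0,0,-0.04],[0,0,0,0,0,0,0.0]])

```text
t: 12.65
position: [0.5004, -0.2365, 0.0064]
ee_rot: [-180.0, 0.1, 156.9]
contact_force: [-0.1, -0.6, -0.1]
finger_gap: 0.0464
finger_force: 0.0
```

Call:
servo_tool(series=[[0,0,0,0,0,0,0.05],[0,0,0,0,0,0,0.1],[0,0,0,0,0,0,0.2],[0,0,0,0,0,0,0.4],[0,0,0,0,0,0,0.6],[0,0,0,0,0,0,1],[0,0,0,0,0,0,1]])

```text
t: 13.35
position: [0.5004, -0.236, 0.0061]
ee_rot: [180.0, 0.1, 156.9]
contact_force: [-0.2, 0.4, 5.7]
finger_gap: 0.044
finger_force: 10.0
```

Call:
servo_tool(series=[[0,0,0.1,0,0,0,1],[0,0,0.3,0,0,0,1],[0,0,0.6,0,0,0,1],[0,0,0.8,0,0,0,1],[0,0,0.8,0,0,0,1],[0,0,0.6,0,0,0,1],[0,0,0.3,0,0,0,1],[0,0,0,0,0,0,1],[0,0,0,0,0,0,1]])

```text
t: 14.25
position: [0.4991, -0.2365, 0.1447]
ee_rot: [-180.0, -0.1, 156.9]
contact_force: [-0.6, 0.4, -2.5]
finger_gap: 0.0437
finger_force: 10.0
```

```bash
python3 - <<'E'
from h import *
o=status.get_obs(); print(o["t"],o["position"],o["ee_rot"],o["contact_force"],o["finger_gap"])
im,d,c=grab("wrist","w4"); P=cloud(c,d)
R=cv2.Rodrigues(np.array([0,0,np.radians(o["ee_rot"][2])]))[0]
for n in ("scene","top"): grab(n,n+"4")
s=np.load("pics/scene4.npz")["im"]; t=np.load("pics/top4.npz")["im"]
cs=optics.calibration("scene"); ct=optics.calibration("top")
p=o["position"]-[0,0,0.006]
def px(c,p): q=c["mtx"]@(c["R"]@p+c["t"]); return (q[:2]/q[2]).astype(int)
out=[]
for i,cc in((s,cs),(t,ct)):
    u,v=px(cc,p); out.append(cv2.resize(i[max(v-50,0):v+50,max(u-50,0):u+50,::-1],(390,390)))
cv2.imwrite("pics/crop4.png",np.hstack(out))
E
```

```text
14.25 [ 0.49906848 -0.2365373   0.14470119] [-1.79960730e+02 -6.75944765e-02  1.56913511e+02] [-0.57458357  0.37923029 -2.48120526] 0.04368867790333082
```

View pics/w4.png

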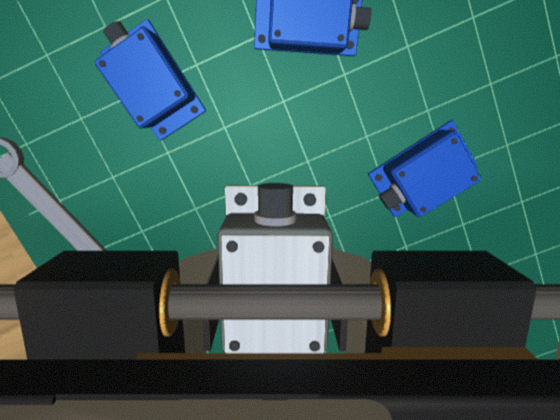

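The sensor is held square, with its connector at (276,200). I'll measure its offset in the hand from the footplate and the box front.

```bash
python3 - <<'E'
from h import *
z=np.load("pics/w4.npz"); im,d=z["im"],z["d"]; c={k:z[k] for k in("mtx","R","t")}; P=cloud(c,d)
tcp=np.array([.4991,-.2365]); a=np.radians(156.9-180); x=np.array([np.cos(a),np.sin(a)]); y=np.array([-x[1],x[0]])
hsv=cv2.cvtColor(im,cv2.COLOR_RGB2HSV); w=(hsv[...,1]<45)&(hsv[...,2]>150)
f=w.copy(); f[:180]=0; f[216:]=0; f[:,:215]=0; f[:,340:]=0
q=(ray(c,np.argwhere(f)[:,::-1],.1426)[:,:2]-tcp)@np.c_[x,y]*1000
print("foot z",np.median(P[f][:,2]),"x min",np.percentile(q[:,0],[0,1,3]),"y",np.percentile(q[:,1],[0.5,99.5]))
l=w.copy(); l[:226]=0; l[283:]=0; l[:,:210]=0; l[:,345:]=0
q=(ray(c,np.argwhere(l)[:,::-1],.1705)[:,:2]-tcp)@np.c_[x,y]*1000
print("lid z",np.median(P[l][:,2]),"x min",np.percentile(q[:,0],[0,1,3]),"y",np.percentile(q[:,1],[0.5,99.5]))
for r in range(182,240,6): print(r, np.flatnonzero(f[r])[[0,-1]] if f[r].any() else '', P[r,232],P[r,240])
E
```

```text
foot z 0.1417845648973793 x min [-37.27896329 -37.27388291 -36.86014104] y [-21.21377822  21.9372817 ]
lid z 0.17024490584691462 x min [-24.30113332 -24.28129173 -23.89758946] y [-19.33140694  19.976518  ]
182  [ 0.47329904 -0.26301968 -0.00061801] [ 4.75730091e-01 -2.56863964e-01  3.51112029e-04]
188 [225 325] [ 0.45865913 -0.239073    0.14154924] [ 0.46000584 -0.23586061  0.14164537]
194 [225 324] [ 0.46112512 -0.2402477   0.14122488] [ 0.46217022 -0.2366835   0.14326957]
200 [225 324] [ 0.46324296 -0.24098468  0.14319271] [ 0.4646648  -0.2378594   0.14282376]
206 [226 324] [ 0.46591754 -0.24237823  0.14185366] [ 0.46722348 -0.23907999  0.14221908]
212 [226 324] [ 0.46795285 -0.243044    0.14409592] [ 0.4698287  -0.2403251   0.14157968]
218  [ 0.46813988 -0.24182856  0.15485036] [ 0.46939377 -0.23881629  0.15494212]
224  [ 0.4686259  -0.24107904  0.1628925 ] [ 0.46978979 -0.23819674  0.16308621]
230  [ 0.46948756 -0.2408067   0.16842091] [ 0.47096883 -0.23833103  0.1671701 ]
236  [ 0.47110902 -0.24131306  0.17040588] [ 0.4724078  -0.23871958  0.16986527]
```

Call:
servo_tool(series=[[0.08,0.4,0,0,0,0.12,1],[0.16,0.8,0,0,0,0.12,1],[0.16,0.8,0,0,0,0.12,1],[0.18,0.9,0,0,0,0.12,1],[0.18,0.9,0,0,0,0.12,1],[0.18,0.9,0,0,0,0.12,1],[0.18,0.9,0,0,0,0.12,1],[0.16,0.8,0,0,0,0.12,1],[0.16,0.8,0,0,0,0.12,1],[0.12,0.44,0,0,0,0.1,1],[0.06,0.2,0,0,0,0,1],[0,0,0,0,0,0,1]])

```text
t: 15.6
position: [0.5641, 0.0795, 0.1454]
ee_rot: [180.0, -0.0, 166.6]
contact_force: [-0.4, -0.1, -1.8]
finger_gap: 0.0437
finger_force: 10.0
```

Call:
servo_tool(series=[[0,0,0,0,0,0,1],[0,0,0,0,0,0,1]])

```text
t: 15.8
position: [0.5645, 0.0757, 0.1451]
ee_rot: [-179.9, -0.0, 166.3]
contact_force: [0.8, -0.4, -1.0]
finger_gap: 0.0439
finger_force: 10.0
```

```bash
python3 - <<'E'
from h import *
o=status.get_obs(); print(o["t"],o["position"],o["ee_rot"],o["contact_force"],o["finger_gap"],o["joint_positions"].round(1))
im,d,c=grab("wrist","w5"); P=cloud(c,d)
K=[np.array([.5080,.1507]),np.array([.4803,.0382])]
tilt(c,im,d,*K)
E
```

```text
15.8 [0.56446824 0.07573265 0.14512619] [-1.79938817e+02 -3.20581980e-02  1.66253501e+02] [ 0.79607256 -0.38955964 -0.97289127] 0.043871035963851106 [ 40.   47.9 -74.1 103.8  49.8  69.1  26.3]
stage yaw -13.832344757459682 centre [0.55435197 0.07962694] plate n 13571 sd 0.0006277190546664259 slopes deg [ 0.00044221 -0.01033089] foot h 0.049151559125053305 L,R h 0.049140144231452625 0.049161059962347785
bench slopes deg [0.01790675 0.00603296] z -4.820971126209401e-05 n 86016 rel [-0.01746454 -0.01636384]
knob rad to turn (+ = ccw lowers) L,R (np.float64(-0.008965233263707672), np.float64(0.0074619374937014765))
```

View pics/w5.png

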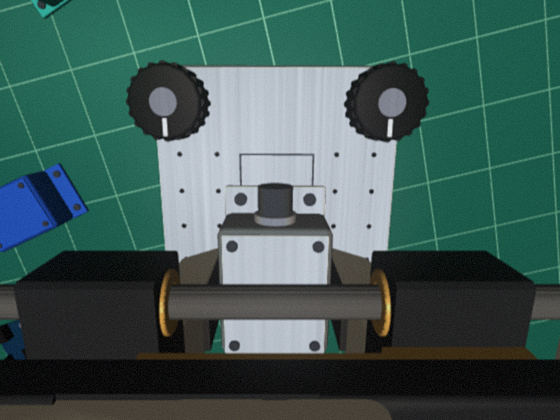

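At release height the plate reads level within 0.02°. The near edge of the outline shows at row 154, columns 240–313, with the connector towards the knobs. I'll check alignment using that edge.

```bash
python3 - <<'E'
from h import *
z=np.load("pics/w5.npz"); c={k:z[k] for k in("mtx","R","t")}
q=ray(c,[[240,154],[313,154]],.05)[:,:2]; print(q,np.linalg.norm(q[0]-q[1]))
y=q[1]-q[0]; y/=np.linalg.norm(y); x=np.array([y[1],-y[0]]); s=q.mean(0)+x*.0405
print("spot",s,"yaw",np.degrees(np.arctan2(x[1],x[0])))
f=ray(c,[[225,187],[325,187]],.143)[:,:2]; y=f[1]-f[0]; y/=np.linalg.norm(y); x2=np.array([y[1],-y[0]]); sc=f.mean(0)+x2*.038
print("sensor",sc,"yaw",np.degrees(np.arctan2(x2[1],x2[0])),"delta",s-sc, "along/across",(s-sc)@x,(s-sc)@np.array([-x[1],x[0]]))
E
```

```text
[[0.51899306 0.06316276]
 [0.53053841 0.11048517]] 0.048710422146534406
spot [0.56411168 0.07722465] yaw -13.71072794288359
sensor [0.56568726 0.07578646] yaw -13.705991593349378 delta [-0.00157558  0.00143819] along/across -0.0018715680200212547 0.001023768001809488
```

Call:
servo_tool(series=[[-0.04,0.035,-0.2,0,0,0,1],[0,0,-0.5,0,0,0,1],[0,0,-0.6,0,0,0,1],[0,0,-0.4,0,0,0,1],[0,0,-0.2,0,0,0,1],[0,0,-0.1,0,0,0,1],[0,0,-0.05,0,0,0,1],[0,0,0,0,0,0,1],[0,0,0,0,0,0,1]])

```text
t: 16.75
position: [0.5636, 0.0789, 0.0642]
ee_rot: [180.0, 0.1, 166.4]
contact_force: [0.5, -0.6, -0.4]
finger_gap: 0.0441
finger_force: 10.0
```

Call:
servo_tool(series=[[0,0,-0.05,0,0,0,1],[0,0,-0.03,0,0,0,1],[0,0,-0.02,0,0,0,1],[0,0,-0.02,0,0,0,1],[0,0,-0.01,0,0,0,1],[0,0,0,0,0,0,1]])

```text
t: 17.35
position: [0.563, 0.0787, 0.0583]
ee_rot: [180.0, -0.0, 166.4]
contact_force: [-0.6, -0.6, -1.7]
finger_gap: 0.044
finger_force: 10.0
```

Call:
servo_tool(series=[[0,0,-0.01,0,0,0,1],[0,0,-0.01,0,0,0,1],[0,0,-0.01,0,0,0,1],[0,0,0,0,0,0,1]])

```text
t: 17.75
position: [0.563, 0.0787, 0.0571]
ee_rot: [180.0, -0.0, 166.4]
contact_force: [-0.2, -0.8, -2.3]
finger_gap: 0.0439
finger_force: 10.0
```

Call:
servo_tool(series=[[0,0,-0.01,0,0,0,1],[0,0,-0.01,0,0,0,1],[0,0,0,0,0,0,1]])

```text
t: 18.05
position: [0.563, 0.0787, 0.0563]
ee_rot: [-180.0, -0.0, 166.4]
contact_force: [0.1, -0.7, -1.0]
finger_gap: 0.0437
finger_force: 10.0
```

Call:
servo_tool(series=[[0,0,-0.01,0,0,0,1],[0,0,0,0,0,0,1]])

```text
t: 18.25
position: [0.5631, 0.0788, 0.056]
ee_rot: [180.0, 0.0, 166.4]
contact_force: [0.1, 0.9, -1.5]
finger_gap: 0.044
finger_force: 10.0
```

Call:
servo_tool(series=[[0,0,-0.01,0,0,0,1],[0,0,0,0,0,0,1]])

```text
t: 18.45
position: [0.563, 0.0787, 0.0557]
ee_rot: [-180.0, 0.0, 166.4]
contact_force: [-1.3, -0.0, 0.3]
finger_gap: 0.0442
finger_force: 10.0
```

Call:
servo_tool(series=[[0,0,-0.01,0,0,0,1],[0,0,0,0,0,0,1]])

```text
t: 18.65
position: [0.5629, 0.0787, 0.0553]
ee_rot: [-180.0, -0.0, 166.4]
contact_force: [-0.7, -1.3, 2.8]
finger_gap: 0.044
finger_force: 10.0
```

It is in contact, so I'll release gently and retreat.

Call:
servo_tool(series=[[0,0,0,0,0,0,1],[0,0,0,0,0,0,0.0],[0,0,0,0,0,0,-0.1],[0,0,0,0,0,0,-0.3],[0,0,0,0,0,0,-0.4],[0,0,0,0,0,0,-0.4]], newtons=4)

```text
t: 19.25
position: [0.5631, 0.0787, 0.0551]
ee_rot: [180.0, -0.0, 166.4]
contact_force: [-1.1, 0.3, -1.3]
finger_gap: 0.064
finger_force: 0.0
```

Call:
servo_tool(series=[[0,0,0,0,0,0,-0.4],[0,0,0.2,0,0,0,-0.4],[0,0,0.5,0,0,0,-0.4],[0,0,0.8,0,0,0,-0.4],[0,0,0.9,0,0,0,-0.4],[0,0,0.9,0,0,0,-0.6],[0,0,0.9,0,0,0,-0.8],[0,0,0.9,0,0,0,-1],[0,-0.4,0.9,0,0,0,-1],[0,-0.4,0.4,0,0,0,-1],[0,0,0,0,0,0,-1],[0,0,0,0,0,0,-1]])

```text
t: 20.45
position: [0.5628, 0.0469, 0.3119]
ee_rot: [-180.0, 0.1, 166.3]
contact_force: [0.1, -0.1, -1.9]
finger_gap: 0.0918
finger_force: 0.0
```

```bash
python3 meas.py w6; python3 - <<'E'
from h import *
z=np.load("pics/w6.npz"); im,d=z["im"],z["d"]; c={k:z[k] for k in("mtx","R","t")}; P=cloud(c,d); hsv=cv2.cvtColor(im,cv2.COLOR_RGB2HSV)
m=(d>0)&(np.hypot(P[...,0]-.564,P[...,1]-.077)<.05)&(abs(P[...,2]-.0815)<.004)&(hsv[...,2]>100); m[250:]=0
n,l,s,_=cv2.connectedComponentsWithStats(m.astype(np.uint8)); i=1+s[1:,4].argmax()
print(s[i],cv2.minAreaRect((ray(c,np.argwhere(l==i)[:,::-1],.0815)[:,:2]*1000).astype(np.float32)),"lid plane",plane(P[l==i]))
E
```

```text
20.45 [ 48.2  38.5 -84.   94.5  38.7  82.7  36.4] [0.56284047 0.04685342 0.31192531] [-1.79995828e+02  6.09051779e-02  1.66343127e+02]
knob [ 224   78   42   44 1118] 479.7100524902344 38.08183670043945 19.93539047241211
knob [ 346   79   44   44 1226] 507.61004638671875 150.6099395751953 20.116668701171875
stage yaw -13.92499591645276 centre [0.55383797 0.07942549] plate n 6500 sd 0.0007883960792109454 slopes deg [ 0.01047902 -0.01102014] foot h 0.04915751601918857 L,R h 0.049123681656891155 0.049145992826600315
bench slopes deg [0.01292636 0.00632997] z -8.1488200571226e-05 n 98623 rel [-0.00244734 -0.0173501 ]
knob rad to turn (+ = ccw lowers) L,R (np.float64(-0.026573436506403206), np.float64(-0.00905029105923179))
[ 283  147   43   51 1978] ((562.6126098632812, 78.33843994140625), (43.227294921875, 52.20445251464844), 76.37203216552734) lid plane (array([ 0.01614039, -0.00183119,  0.08058693]), array([0.56291671, 0.07843292]), np.float64(0.0007986686533893887), 1869)
```

View pics/w6.png

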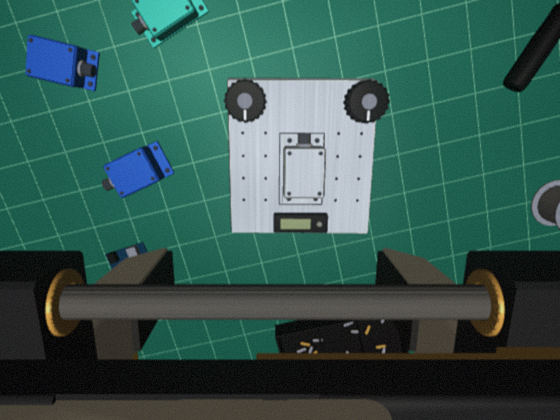

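The picture shows the sensor inside the outline at (303,170), with its connector towards the knobs at (304,139). It is within 2 mm of centre and square, and the plate is level within 0.02°. Handing in.

```bash
python3 -c "
from cell import job; print(job.close_job())"
```

```text
the job is handed in; nothing more can be done
None
```

The job is handed in: the plate reads level to about 0.02° on the wrist camera, and the sensor stands square in the outline, within 2 mm of centre, connector towards the knobs; the hand-in call gave no verdict.

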